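Lock the swivel stand and hold the bayonet test plug home

TASK

Pin the swivelling test socket first: take the loose lock pin out of its rest and push it fully down through the hole in the socket's ear into the base plate, then let go of it. Then set the bayonet test plug into the socket with its two studs in the two slots, push it down against the spring until its collar meets the rim, and twist it a quarter turn clockwise (seen from above). Its contacts only make while it is pressed home, so finish still gripping the plug and holding it turned and pressed fully down; leave the other things on the bench where they are.

Things in the scene. Friction and masses are not known exactly. Their poses are not given: they have to be found in the camera images.
- stand: steel base plate of the test stand, 150 x 110 x 22 mm, fixed to the worktop. Origin: underside, below the axis of the socket; the plate reaches from 97 mm behind (-x) to 53 mm ahead (+x) of the axis and 55 mm to each side. A 14 mm hole goes through it on its -x axis, 66 mm from the socket axis, below the ear's hole
- swivel (a joint): turn of the aluminium socket on the base plate about the vertical (rad, positive anticlockwise from above). It starts near 0, where the hole in the ear stands over the hole in the base plate; light friction (0.05 N m) only, so without the pin it turns with the plug. Pinned, it still has about 0.06 rad of play
- socket_mouth (a point): centre of the round bayonet socket's top rim, 62 mm above the worktop; turns with it: z up, -x towards the ear. Rim 54 mm across outside, 30 mm high. Bore 33 mm, with two slots 12 mm wide, 5 mm deep outwards, 13 mm tall, at its +x and -x sides. Below them an undercut lets the studs pass clockwise (from above) to a stop about 95 degrees on; the other way is blocked
- plunger (a joint): how far the sprung brass plunger in the socket's bore is pressed down (m): 0 at rest, its top 14 mm below the rim; 0.014 with the plug fully down; about 0.009 with the plug turned but not pressed, as it springs back up 5 mm if let go. It pushes up with 3 N at first touch, 8 N fully down
- lock_hole (a point): mouth of the 14 mm hole in the socket's ear (36 x 36 mm, 10 mm thick), on the ear's top face 32 mm above the worktop, 66 mm from the socket axis; z up
- lock_pin: loose round steel pin, 56 mm tall, standing upright in its rest. Origin: centre of its lower tip, z up. Shank 10 mm diameter, 28 mm long, its lowest 6 mm tapering to 6 mm; at 28 mm a collar 22 mm across and 4 mm thick; above it a round grip 18 mm across from 32 to 56 mm. Fully in, the collar lies on the ear
- pin_rest: black block 44 x 44 x 32 mm with a 13 mm hole right through its middle, in which the pin is parked with its collar on the block's top; fixed. Origin: centre of the underside
- plug: loose grey bayonet plug, steel boss, 66 mm tall, 120 g, standing upright on the worktop. Origin: centre of its lower end, z up. Boss 30 mm across from 0 to 28 mm, foot chamfered; two round studs, 7 mm thick, along +x and -x out to 20 mm from the axis, 6.5 mm above the lower end. Collar 50 mm across from 28 to 34 mm. Fully down its origin is 28 mm below socket_mouth
- white_tub: round white plastic tub, 65 mm across, 68 mm tall; bystander. Origin: centre of the underside
- screwdriver: slim black, red-ended precision screwdriver, 122 mm long, 11 mm thick, lying on the worktop; bystander. Origin: underside, mid-length
- loupe: black eye loupe, 39 mm across, 32 mm tall; bystander. Origin: centre of the underside
- plug_bar (a point): middle of the plug's grip bar, 50 mm above its lower end: bar 44 mm long along x (in line with the studs), 14 mm thick along y, from 34 to 66 mm above the lower end. The plug is the same turned by half a turn
Not all that is in view belongs to the job. Leave any orange or yellow look-alike of the plug alone.

How it is judged:
By the outcome, as a careful person would: the job done as asked, in the order asked, and still so for the second after the job is handed in, while the arm keeps its last pose, push and grip.
It also fails if it takes over 58 s, if anything falls off the work surface, if the arm or the gripper's body presses on something with over 40 N, if the wrist force passes 120 N, or if a joint passes its speed limit or range.

ROBOT

A 6-joint arm with a two-finger parallel gripper is mounted at the origin on a cart in front of the work surface, level with it; the furniture and walls round the work are solid. World frame = base frame: x ahead of the robot, y to its left, z up, the work surface at z = 0. Lengths are in m, angles in rad, forces in N, time in s.
With the tool pointing down it reaches from about 0.35 to 0.775 m from the base axis. Payload 5.5 kg.
Tool frame: the origin (TCP) lies midway between the tips of the shut fingers; the grasp point (between the pads) lies 19 mm behind it (env.hold_point_z is the distance from the TCP to the grasp point, in m); z points along the fingers, y is the line along which they close (so a half turn about z gives the same grasp; the last joint's range is limited). The gripper opens to 85 mm and grips with 20 to 120 N. Pads are 22 mm wide; open, the fingers measure 114 mm over their backs; the gripper's body (76 mm by 85 mm) begins 54 mm behind the grasp point. The pads swing forward as they close: fully open they stand 13 mm farther back than shut.
Start: joints at [1.166, 0.313, 0.046, 1.304, 0, 1.431], TCP at [0.151, 0.555, 0.231] pointing down, gripper open.
Joint ranges: [-2.76, 2.76], [-0.86, 1.69], [-1.03, 1.26], [-2.2, 2.34], [-1.47, 1.5], [-3.14, 3.14]. Speed limits (rad/s): [2.57, 2.57, 3.14, 3.14, 3.14, 3.14].

INTERFACE

Orientations are given as a unit quaternion [w, x, y, z].
In Python, from workcell import env, read_camera gives the robot as it stands. The module is installed in compiled form; this text tells all that it offers.
- The arm moves only by the tool carry_out, never from a script. Its argument "moves" is a list of rows, each an object of numbers: "tx", "ty", "tz": the shift along the world's x, y, z in cm; "wx", "wy", "wz": the turn, a rotation vector about the world's x, y, z in rad; "claw": the closure, from -1 (fully open) to 1 (shut). A call has 1 to 8 rows; each row shifts and turns the commanded pose from where the row before left it; what a row does not reach is not made up. A row lasts 1/8 s, in which the tool goes at most 62.5 mm and 10.7 degrees, less where a joint would pass 70% of its speed; a pose out of reach is approached as far as the arm can. A call is refused whole if a number of a shift passes 6.25 or a number of a turn 0.188, either way. A call with a gripper value outside its range is refused whole. The fingers move at their own pace and stop on an object; "newtons" is the grip in N (left out, the last holds). Time passes only in rows, so rows that do not move let the fingers close. It gives the time, the measured TCP pose, the force, the opening and the grip force at its end, in the units of the state.
- env.get_state(): the state, without advancing time (a new reading comes with each control period).
- read_camera(name): name is "scene" or "top" or "wrist"; returns a dict with "image" (384x512x3 uint8, blue, green, red), "z_map" (384x512 float32, m along the optical axis (not along the pixel's ray), 0 where there is no reading), "fx", "fy", "cx", "cy" (pixels), "camera_from_world" (4x4, takes a point from world to camera coordinates); the wrist camera has in their place "hand_eye" (4x4, takes a point from camera to tool coordinates, whose origin is the TCP and whose axes are the flange's). Camera axes: x right, y down, z forward; pixel columns grow to the right and rows downward; lengths in m; the calibration is good to about 2 mm. A picture is of the moment at which its call begins: read the wrist's pose just before it.
- env.hand_in(): hands the job in; it is judged then, once.
The state is a dict: "clock": time; "joint_pos": joint angles; "qvel": joint speeds; "tau": joint torques, N m; "tcp_pos": TCP position; "orientation": TCP orientation; "wrist_force": force on the tool from outside, world axes, zero at the start; "ft_torque": the same for the moment, N m; "finger_gap": finger opening in m; "grip_force": force on a finger pad.
Only numpy, scipy, OpenCV 4.12 (cv2) and the standard library are available. Lean on these libraries where they do the work, as an engineer would, in place of code of your own. Each camera call takes 0.05 s, during which the arm holds its last target. There are 200 camera calls.

## Working session

There is one attempt and no reset: what is moved stays moved. The work goes in short steps, Python scripts to look and compute and a tool call to move; the robot and the scene stay as the last step left them, time stands still between calls to the robot, and variables do not carry over. Pictures are saved under pics/ and viewed, at most 10 in all, crops included, and the job is handed in when it is done.

Besides the shell and the picture viewer there is one more tool, called after "Request:" by a JSON object that holds its "name" and its "arguments", one argument or row to a line. carry_out: Moves the arm, as the interface text tells. Its arguments: {"type":"object","properties":{"moves":{"type":"array","items":{"type":"object","properties":{"tx":{"type":"number"},"ty":{"type":"number"},"tz":{"type":"number"},"wx":{"type":"number"},"wy":{"type":"number"},"wz":{"type":"number"},"claw":{"type":"number"}}}},"newtons":{"type":"number"}},"required":["moves"]}

```bash
mkdir -p pics
cat > h.py <<'E'
import numpy as np, cv2
from workcell import env, read_camera
from scipy.spatial.transform import Rotation as R
def cam(name):
    s=env.get_state(); c=read_camera(name)
    K=np.array([[c['fx'],0,c['cx']],[0,c['fy'],c['cy']],[0,0,1]])
    if name=='wrist':
        q=s['orientation']; T=np.eye(4); T[:3,:3]=R.from_quat([q[1],q[2],q[3],q[0]]).as_matrix(); T[:3,3]=s['tcp_pos']
        W=T@c['hand_eye']
    else: W=np.linalg.inv(c['camera_from_world'])
    return c['image'],c['z_map'],K,W
def ray(K,W,uv,z):  # pixel(s) onto plane z
    uv=np.atleast_2d(uv).astype(float); d=(W[:3,:3]@np.linalg.inv(K)@np.c_[uv,np.ones(len(uv))].T).T
    o=W[:3,3]; return o+d*((z-o[2])/d[:,2])[:,None]
def cloud(zm,K,W):
    v,u=np.mgrid[:zm.shape[0],:zm.shape[1]]
    p=np.stack([(u-K[0,2])/K[0,0]*zm,(v-K[1,2])/K[1,1]*zm,zm],-1)
    return p@W[:3,:3].T+W[:3,3]
E
python3 - <<'E'
from h import *
ims=[]
for n in ['top','scene']:
    im,z,K,W=cam(n); np.savez(n+'.npz',im=im,z=z,K=K,W=W); cv2.imwrite(f'pics/{n}0.png',cv2.resize(im,(800,600))); print(n,K[0,0],W.round(3).tolist())
print(env.get_state(),env.hold_point_z)
E
```

```text
top 402.1391841087884 [[-0.005, -0.996, 0.094, 0.426], [-1.0, 0.004, -0.003, 0.038], [0.003, -0.094, -0.996, 1.23], [0.0, 0.0, 0.0, 1.0]]
scene 359.3127528582346 [[-0.497, -0.622, 0.605, 0.025], [-0.868, 0.346, -0.357, 0.341], [0.012, -0.702, -0.712, 0.681], [0.0, 0.0, 0.0, 1.0]]
{'clock': 0.1, 'joint_pos': array([ 1.16641785e+00,  3.13919507e-01,  4.50529585e-02,  1.30361062e+00,
       -7.03582340e-06,  1.43124503e+00]), 'qvel': array([-0.00147058, -0.00257492,  0.00199107, -0.00119194, -0.00118458,
       -0.0014607 ]), 'tau': array([ 3.40754967e-03, -4.81724524e+01,  2.99244726e+01,  1.27212267e-02,
       -1.34988368e-04,  2.00533968e-06]), 'tcp_pos': array([0.15029577, 0.55451337, 0.23048514]), 'orientation': array([-2.22369041e-04,  1.32026941e-01,  9.91245772e-01, -8.10475831e-04]), 'wrist_force': array([-0.2576378 , -0.24589154,  0.52732284]), 'ft_torque': array([ 0.00374425, -0.010734  ,  0.0138547 ]), 'grip_force': 0.0, 'finger_gap': 0.08526245056194849} 0.0187
```

View pics/top0.png

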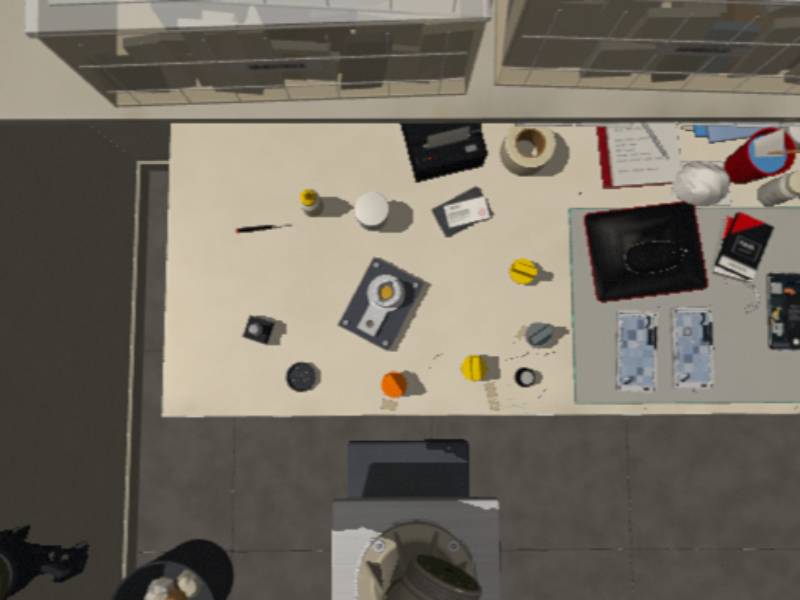

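View pics/scene0.png

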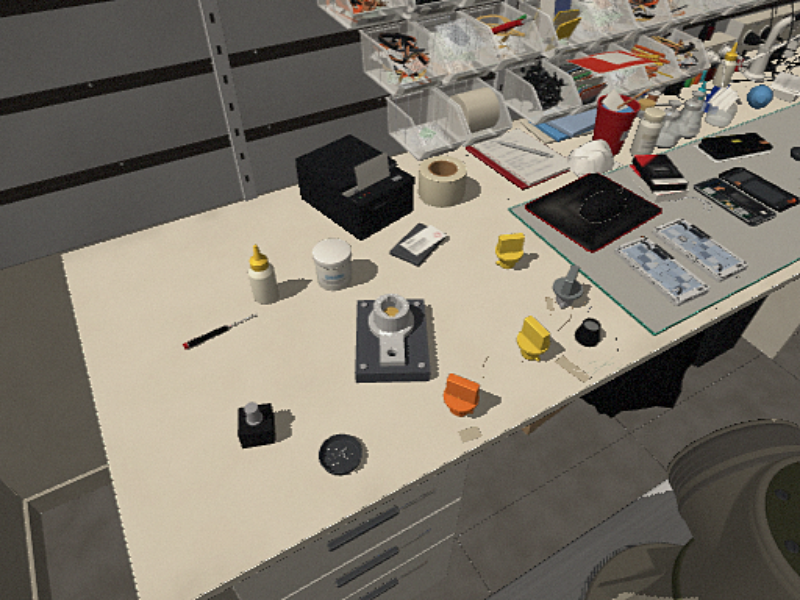

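The top view (800x600) shows the grey plug at (540,335). It could be confused with the yellow look-alikes at (523,271) and (474,368), the orange one at (393,384), and the loupe at (525,377). I choose the grey one, since only it has a steel boss and grey colour. The pin in its black rest is at (259,329); the dark dish at (301,377) and the bottle at (309,202) are not it. The socket is at (386,292) with the ear hole at (368,322).

Run:
```python
from h import *
d={n:np.load(n+'.npz') for n in ['top','scene']}
t=d['top']; P=cloud(t['z'],t['K'],t['W'])
s=d['scene']; Q=cloud(s['z'],s['K'],s['W'])
crops=[cv2.resize(t['im'][195:235,320:372],(390,300),interpolation=cv2.INTER_CUBIC),cv2.resize(s['im'][160:200,338:390],(390,300),interpolation=cv2.INTER_CUBIC)]
c2=[cv2.resize(t['im'][160:230,210:301],(390,300),interpolation=cv2.INTER_CUBIC),cv2.resize(t['im'][195:225,146:185],(390,300),interpolation=cv2.INTER_CUBIC)]
cv2.imwrite('pics/crop1.png',np.vstack([np.hstack(crops),np.hstack(c2)]))
def band(name,x,y,r,lo,hi):
    for n,C in(('top',P),('scene',Q)):
        m=(np.hypot(C[...,0]-x,C[...,1]-y)<r)&(C[...,2]>lo)&(C[...,2]<hi); p=C[m]
        if len(p)<3: print(name,n,len(p)); continue
        (c,wh,a)=cv2.minAreaRect((p[:,:2]*1000).astype(np.float32)); print(name,n,len(p),'med',np.median(p,0).round(4),'mean',p.mean(0).round(4),'rect',np.round(c,1),np.round(wh,1),round(a,1))
band('plugtop',.473,-.236,.05,.058,.075)
band('plugcollar',.473,-.236,.05,.026,.04)
band('pintop',.485,.315,.05,.05,.07)
band('rest',.485,.315,.05,.026,.038)
band('rim',.55,.065,.06,.056,.07)
band('ear',.51,.10,.06,.028,.037)
band('plate',.53,.08,.12,.017,.026)
```

```text
plugtop top 74 med [ 0.4616 -0.2342  0.065 ] mean [ 0.4621 -0.2339  0.0649] rect [ 462.1 -234.2] [14.  42.9] 32.8
plugtop scene 80 med [ 0.4585 -0.2307  0.0669] mean [ 0.4597 -0.2314  0.0661] rect [ 461.1 -233.3] [14.  48.2] 33.9
plugcollar top 138 med [ 0.4625 -0.232   0.0336] mean [ 0.4619 -0.2321  0.0338] rect [ 461.3 -233. ] [47.7 46. ] 18.9
plugcollar scene 160 med [ 0.4561 -0.2303  0.0351] mean [ 0.4586 -0.2307  0.0349] rect [ 461.2 -233.8] [48.2 47.2] 30.4
pintop top 33 med [0.4757 0.2998 0.0606] mean [0.4748 0.3006 0.0593] rect [474.3 300.6] [14.7 15.5] 2.5
pintop scene 78 med [0.4716 0.3011 0.0597] mean [0.4726 0.301  0.0585] rect [474.6 300.9] [16.5 18.7] 85.9
rest top 183 med [0.4741 0.2974 0.0321] mean [0.4752 0.2999 0.032 ] rect [475.4 301.3] [44.7 43.2] 71.3
rest scene 347 med [0.4672 0.3034 0.0326] mean [0.4698 0.3021 0.0325] rect [474.4 301.2] [44.3 45.4] 72.6
rim top 156 med [0.5432 0.0553 0.0616] mean [0.5432 0.0555 0.0619] rect [543.4  55.4] [52.7 50.5] 89.6
rim scene 236 med [0.5415 0.0559 0.0621] mean [0.5422 0.0557 0.0617] rect [544.   54.9] [54.5 53.1] 12.2
ear top 281 med [0.5056 0.0797 0.0322] mean [0.5053 0.0783 0.032 ] rect [508.5  79.5] [66.9 97. ] 57.8
ear scene 406 med [0.5026 0.0807 0.0329] mean [0.5036 0.0794 0.0327] rect [511.   75.5] [62.6 93. ] 62.4
plate top 1090 med [0.5183 0.0652 0.022 ] mean [0.5222 0.067  0.0219] rect [524.8  65.5] [110.2 150.4] 62.2
plate scene 1325 med [0.5    0.0794 0.0228] mean [0.5073 0.0742 0.0227] rect [524.5  64.8] [109.9 153.9] 62.3
```

View pics/crop1.png

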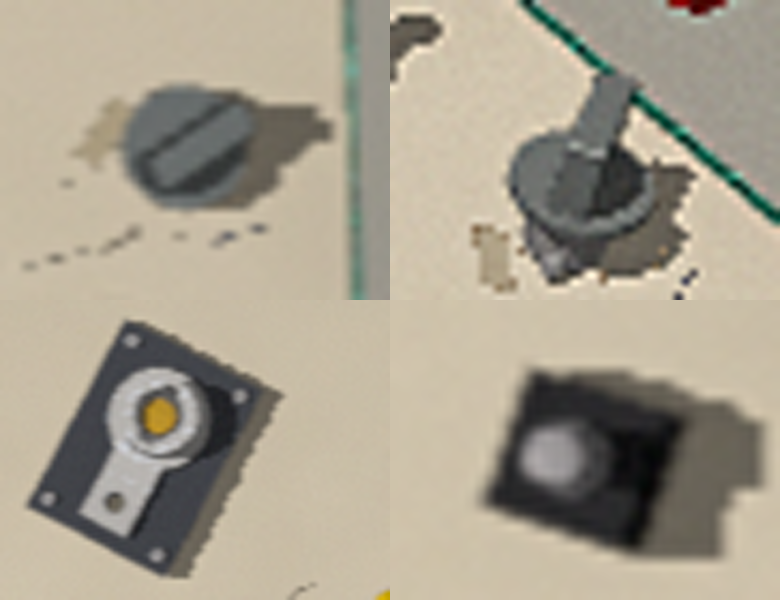

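Both cameras agree. Axis ≈ (0.544, 0.055), socket yaw ≈ -27.8°, ear hole ≈ (0.4856, 0.0858). The pin is at (0.4745, 0.3008) and the plug at (0.4617, -0.2337) with its bar at ≈ -57°. The crop confirms a grey plug with a steel boss and bar.

Request:
{"name": "carry_out", "arguments": {
  "moves": [
    {"tx":4.05,"ty":-3.17,"tz":-1.3,"wz":-0.0275},
    {"tx":4.05,"ty":-3.17,"tz":-1.3,"wz":-0.0275},
    {"tx":4.05,"ty":-3.17,"tz":-1.3,"wz":-0.0275},
    {"tx":4.05,"ty":-3.17,"tz":-1.3,"wz":-0.0275},
    {"tx":4.05,"ty":-3.17,"tz":-1.3,"wz":-0.0275},
    {"tx":4.05,"ty":-3.17,"tz":-1.3,"wz":-0.0275},
    {"tx":4.05,"ty":-3.17,"tz":-1.3,"wz":-0.0275},
    {"tx":4.05,"ty":-3.17,"tz":-1.3,"wz":-0.0275}
  ]
}}

```text
invalid input at $.moves[0]: expected keys tx, ty, tz, wx, wy, wz, claw
```

Request:
{"name": "carry_out", "arguments": {
  "moves": [
    {},
    {}
  ]
}}

```text
invalid input at $.moves[0]: expected keys tx, ty, tz, wx, wy, wz, claw
```

```bash
cat >> h.py <<'E'
def pose():
    s=env.get_state(); q=s['orientation']; M=R.from_quat([q[1],q[2],q[3],q[0]]).as_matrix()
    print('t',round(s['clock'],2),'tcp',s['tcp_pos'].round(4),'yaw_y',round(float(np.degrees(np.arctan2(M[1,1],M[0,1]))),2),'z',M[:,2].round(4),'F',s['wrist_force'].round(1),'T',s['ft_torque'].round(2),'gap',round(s['finger_gap'],4),'grip',round(s['grip_force'],1),'q',s['joint_pos'].round(2)); return s
E
python3 - <<'E'
from h import *
pose()
im,z,K,W=cam('wrist'); cv2.imwrite('pics/w1.png',im); print(W[:3,3])
C=cloud(z,K,W)
for lo,hi in((.05,.07),(.026,.0345)):
    m=(np.hypot(C[...,0]-.4745,C[...,1]-.3008)<.035)&(C[...,2]>lo)&(C[...,2]<hi); p=C[m]
    print(len(p)); 
    if len(p)>5: print(cv2.minAreaRect((p[:,:2]*1000).astype(np.float32)),cv2.minEnclosingCircle((p[:,:2]*1000).astype(np.float32)),np.median(p,0))
E
```

```text
t 0.1 tcp [0.1503 0.5545 0.2305] yaw_y 74.83 z [-7.0e-04 -1.5e-03 -1.0e+00] F [-0.3 -0.2  0.5] T [ 0.   -0.01  0.01] gap 0.0853 grip 0.0 q [ 1.17  0.31  0.05  1.3  -0.    1.43]
[0.07415894 0.57447739 0.37298613]
0
0
```

View pics/w1.png

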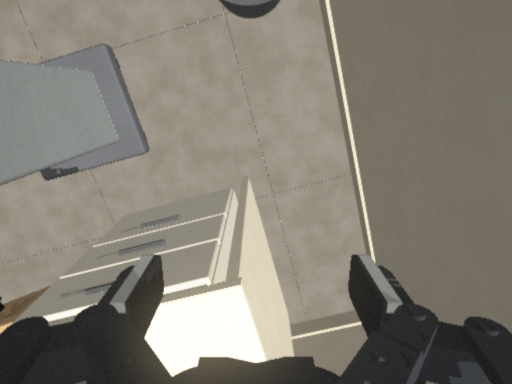

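The wrist image shows the cart drawers, floor and table edge. The arm hasn't moved because each row needs all the keys, so I'm resending the rows in full.

Request:
{"name": "carry_out", "arguments": {
  "moves": [
    {"tx":4.05,"ty":-3.17,"tz":-1.3,"wx":0,"wy":0,"wz":-0.0275,"claw":-1},
    {"tx":4.05,"ty":-3.17,"tz":-1.3,"wx":0,"wy":0,"wz":-0.0275,"claw":-1},
    {"tx":4.05,"ty":-3.17,"tz":-1.3,"wx":0,"wy":0,"wz":-0.0275,"claw":-1},
    {"tx":4.05,"ty":-3.17,"tz":-1.3,"wx":0,"wy":0,"wz":-0.0275,"claw":-1},
    {"tx":4.05,"ty":-3.17,"tz":-1.3,"wx":0,"wy":0,"wz":-0.0275,"claw":-1},
    {"tx":4.05,"ty":-3.17,"tz":-1.3,"wx":0,"wy":0,"wz":-0.0275,"claw":-1},
    {"tx":4.05,"ty":-3.17,"tz":-1.3,"wx":0,"wy":0,"wz":-0.0275,"claw":-1},
    {"tx":4.05,"ty":-3.17,"tz":-1.3,"wx":0,"wy":0,"wz":-0.0275,"claw":-1}
  ]
}}

```text
clock: 1.15
tcp_pos: [0.4756, 0.3002, 0.1267]
orientation: [-0.0, 0.24, 0.971, 0.0]
wrist_force: [-0.4, 0.8, 0.3]
finger_gap: 0.0854
grip_force: 0.0
```

Request:
{"name": "carry_out", "arguments": {
  "moves": [
    {"tx":0,"ty":0,"tz":0,"wx":0,"wy":0,"wz":0,"claw":-1},
    {"tx":0,"ty":0,"tz":0,"wx":0,"wy":0,"wz":0,"claw":-1}
  ]
}}

```text
clock: 1.4
tcp_pos: [0.474, 0.3012, 0.127]
orientation: [-0.001, 0.24, 0.971, -0.0]
wrist_force: [-0.9, 0.5, -0.0]
finger_gap: 0.0853
grip_force: 0.0
```

Run:
```python
from h import *
pose()
im,z,K,W=cam('wrist'); cv2.imwrite('pics/w2.png',im); print(W[:3,3])
C=cloud(z,K,W)
for lo,hi in((.05,.07),(.026,.0345)):
    m=(np.hypot(C[...,0]-.4745,C[...,1]-.3008)<.035)&(C[...,2]>lo)&(C[...,2]<hi); p=C[m]
    print(len(p)); 
    if len(p)>5: print(cv2.minAreaRect((p[:,:2]*1000).astype(np.float32)),cv2.minEnclosingCircle((p[:,:2]*1000).astype(np.float32)),np.median(p,0))
```

```text
t 1.4 tcp [0.474  0.3012 0.127 ] yaw_y 62.19 z [-1.3e-03 -1.0e-04 -1.0e+00] F [-0.9  0.5 -0. ] T [-0.01  0.02 -0.02] gap 0.0853 grip 0.0 q [ 0.42  0.34 -0.18  1.05  0.    0.91]
[0.40438437 0.33717429 0.2695595 ]
556
((475.5402526855469, 300.64031982421875), (17.098737716674805, 17.224489212036133), 64.30020141601562) ((475.7357177734375, 300.42633056640625), 8.935340881347656) [0.47444584 0.30100785 0.0596532 ]
2315
((475.9483642578125, 300.03729248046875), (44.26156997680664, 44.7154426574707), 71.31498718261719) ((475.59039306640625, 300.0899658203125), 30.713956832885742) [0.47012516 0.30403494 0.03193478]
```

Request:
{"name": "carry_out", "arguments": {
  "moves": [
    {"tx":0.12,"ty":-0.06,"tz":-3.0,"wx":0,"wy":0,"wz":0,"claw":-1},
    {"tx":0,"ty":0,"tz":-3.0,"wx":0,"wy":0,"wz":0,"claw":-1},
    {"tx":0,"ty":0,"tz":-2.0,"wx":0,"wy":0,"wz":0,"claw":-1},
    {"tx":0,"ty":0,"tz":-0.8,"wx":0,"wy":0,"wz":0,"claw":-1},
    {"tx":0,"ty":0,"tz":0,"wx":0,"wy":0,"wz":0,"claw":1},
    {"tx":0,"ty":0,"tz":0,"wx":0,"wy":0,"wz":0,"claw":1},
    {"tx":0,"ty":0,"tz":0,"wx":0,"wy":0,"wz":0,"claw":1},
    {"tx":0,"ty":0,"tz":0,"wx":0,"wy":0,"wz":0,"claw":1}
  ],
  "newtons": 40
}}

```text
clock: 2.45
tcp_pos: [0.4762, 0.301, 0.0402]
orientation: [0.001, 0.24, 0.971, 0.0]
wrist_force: [-0.6, 0.8, 3.5]
finger_gap: 0.0165
grip_force: 38.9
```

Request:
{"name": "carry_out", "arguments": {
  "moves": [
    {"tx":0,"ty":0,"tz":0,"wx":0,"wy":0,"wz":0,"claw":1},
    {"tx":0,"ty":0,"tz":0,"wx":0,"wy":0,"wz":0,"claw":1},
    {"tx":0,"ty":0,"tz":0,"wx":0,"wy":0,"wz":0,"claw":1}
  ]
}}

```text
clock: 2.82
tcp_pos: [0.4762, 0.301, 0.0401]
orientation: [0.001, 0.24, 0.971, 0.001]
wrist_force: [-2.1, 0.1, 5.8]
finger_gap: 0.0165
grip_force: 39.0
```

Request:
{"name": "carry_out", "arguments": {
  "moves": [
    {"tx":0,"ty":0,"tz":2.0,"wx":0,"wy":0,"wz":0,"claw":1},
    {"tx":0,"ty":0,"tz":3.0,"wx":0,"wy":0,"wz":0,"claw":1},
    {"tx":0.15,"ty":-3.5,"tz":2.0,"wx":0,"wy":0,"wz":0,"claw":1},
    {"tx":0.2,"ty":-4.5,"tz":0,"wx":0,"wy":0,"wz":0,"claw":1},
    {"tx":0.2,"ty":-4.5,"tz":0,"wx":0,"wy":0,"wz":0,"claw":1},
    {"tx":0.2,"ty":-4.5,"tz":0,"wx":0,"wy":0,"wz":0,"claw":1},
    {"tx":0.2,"ty":-4.5,"tz":0,"wx":0,"wy":0,"wz":0,"claw":1},
    {"tx":0,"ty":0,"tz":0,"wx":0,"wy":0,"wz":0,"claw":1}
  ]
}}

```text
clock: 3.82
tcp_pos: [0.4852, 0.0832, 0.1092]
orientation: [-0.0, 0.242, 0.97, -0.0]
wrist_force: [0.2, 0.0, -0.1]
finger_gap: 0.0164
grip_force: 39.4
```

Request:
{"name": "carry_out", "arguments": {
  "moves": [
    {"tx":0,"ty":0,"tz":0,"wx":0,"wy":0,"wz":0,"claw":1},
    {"tx":0,"ty":0,"tz":0,"wx":0,"wy":0,"wz":0,"claw":1}
  ]
}}

```text
clock: 4.08
tcp_pos: [0.4851, 0.0867, 0.1092]
orientation: [-0.0, 0.239, 0.971, 0.0]
wrist_force: [0.2, 1.2, -0.4]
finger_gap: 0.0162
grip_force: 39.4
```

Run:
```python
from h import *
pose()
im,z,K,W=cam('wrist'); C=cloud(z,K,W)
im2,z2,K2,W2=cam('scene'); a=cv2.resize(im2[160:250,200:310],(490,400),interpolation=cv2.INTER_CUBIC)
cv2.imwrite('pics/w3.png',np.hstack([im[:, 100:400][:384],cv2.resize(a,(470,384))]))
for lo,hi in((.028,.035),(.055,.066)):
    m=(np.hypot(C[...,0]-.4856,C[...,1]-.0858)<.08)&(C[...,2]>lo)&(C[...,2]<hi); p=C[m]
    print(len(p),cv2.minAreaRect((p[:,:2]*1000).astype(np.float32)) if len(p)>5 else '',p.mean(0) if len(p) else '')
np.savez('w3.npz',im=im,z=z,K=K,W=W)
```

```text
t 4.08 tcp [0.4851 0.0867 0.1092] yaw_y 62.3 z [-2.e-04  3.e-04 -1.e+00] F [ 0.2  1.2 -0.4] T [ 0.04 -0.04 -0.01] gap 0.0162 grip 39.4 q [ 0.01  0.23 -0.38  0.96  0.    0.5 ]
2336 ((512.2411499023438, 70.9564208984375), (36.110904693603516, 95.6519775390625), 62.3016357421875) [0.48728619 0.08398334 0.03185011]
107 ((542.2420043945312, 55.93745422363281), (28.173391342163086, 30.266193389892578), 61.250465393066406) [0.54639045 0.05698869 0.06020132]
```

View pics/w3.png

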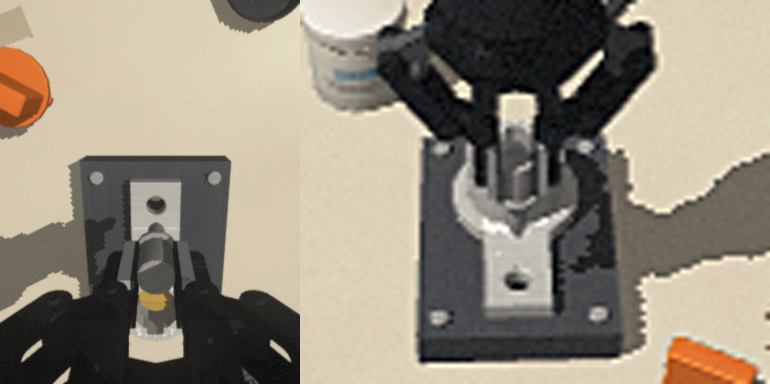

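The wrist view shows the pin held upright, with its tip near (250,228). The ear hole is at (255,205) in full-image pixels. I'll measure both precisely.

Run:
```python
from h import *
from scipy.optimize import least_squares
d=np.load('w3.npz'); im,z,K,W=[d[k] for k in('im','z','K','W')]
g=cv2.cvtColor(im,cv2.COLOR_BGR2GRAY); r=g[185:222,235:278]
m=(r<110).astype(np.uint8); n,l,st,ce=cv2.connectedComponentsWithStats(m)
for i in range(1,n):
    if st[i][4]>40: print(st[i],ce[i], ray(K,W,[ce[i]+[235,185]],.032)[0].round(4))
C=cloud(z,K,W); s=env.get_state()['tcp_pos']; a=np.radians(62.2); cl=np.array([np.cos(a),np.sin(a)])
near=np.hypot(C[...,0]-s[0],C[...,1]-s[1])<.025
for lo,hi,rad in((.076,.083,.005),(.083,.09,.005),(.09,.097,.005),(.101,.1055,.011),(.108,.125,.009)):
    p=C[near&(C[...,2]>lo)&(C[...,2]<hi)]
    p=p[abs((p[:,:2]-s[:2])@cl)<rad]
    if len(p)<8: print(lo,len(p)); continue
    f=least_squares(lambda c:np.hypot(p[:,0]-c[0],p[:,1]-c[1])-rad,s[:2],loss='soft_l1',f_scale=5e-4); print(lo,len(p),f.x.round(4),p.mean(0).round(4))
print(np.min(C[near&(C[...,2]>.05)][:,2]))
```

```text
[ 12  12  19  17 231] [21.35930736 19.7012987 ] [0.4856 0.0861 0.032 ]
0.076 47 [0.485  0.0859] [0.4815 0.0881 0.0807]
0.083 49 [0.4849 0.0859] [0.4809 0.088  0.0855]
0.09 0
0.101 244 [0.4857 0.0855] [0.4774 0.0897 0.1043]
0.108 658 [0.485 0.086] [0.4788 0.0903 0.1172]
0.07467647242399969
```

Request:
{"name": "carry_out", "arguments": {
  "moves": [
    {"tx":0.05,"ty":0,"tz":-1.5,"wx":0,"wy":0,"wz":0,"claw":1},
    {"tx":0,"ty":0,"tz":-1.5,"wx":0,"wy":0,"wz":0,"claw":1},
    {"tx":0,"ty":0,"tz":-0.8,"wx":0,"wy":0,"wz":0,"claw":1},
    {"tx":0,"ty":0,"tz":-0.8,"wx":0,"wy":0,"wz":0,"claw":1},
    {"tx":0,"ty":0,"tz":-0.8,"wx":0,"wy":0,"wz":0,"claw":1}
  ]
}}

```text
clock: 4.8
tcp_pos: [0.4858, 0.0857, 0.0548]
orientation: [0.0, 0.24, 0.971, 0.0]
wrist_force: [0.6, -0.1, 0.5]
finger_gap: 0.0165
grip_force: 39.4
```

Request:
{"name": "carry_out", "arguments": {
  "moves": [
    {"tx":0,"ty":0,"tz":-0.5,"wx":0,"wy":0,"wz":0,"claw":1},
    {"tx":0,"ty":0,"tz":-0.5,"wx":0,"wy":0,"wz":0,"claw":1},
    {"tx":0,"ty":0,"tz":-0.4,"wx":0,"wy":0,"wz":0,"claw":1},
    {"tx":0,"ty":0,"tz":0,"wx":0,"wy":0,"wz":0,"claw":1}
  ]
}}

```text
clock: 5.3
tcp_pos: [0.4855, 0.0858, 0.0411]
orientation: [-0.0, 0.24, 0.971, -0.0]
wrist_force: [-0.6, 0.2, -1.0]
finger_gap: 0.0167
grip_force: 39.4
```

Request:
{"name": "carry_out", "arguments": {
  "moves": [
    {"tx":0,"ty":0,"tz":-0.15,"wx":0,"wy":0,"wz":0,"claw":1},
    {"tx":0,"ty":0,"tz":-0.1,"wx":0,"wy":0,"wz":0,"claw":1},
    {"tx":0,"ty":0,"tz":0,"wx":0,"wy":0,"wz":0,"claw":1}
  ]
}}

```text
clock: 5.68
tcp_pos: [0.4861, 0.086, 0.04]
orientation: [0.001, 0.24, 0.971, 0.0]
wrist_force: [-2.3, 0.5, 8.6]
finger_gap: 0.0162
grip_force: 40.4
```

Request:
{"name": "carry_out", "arguments": {
  "moves": [
    {"tx":0,"ty":0,"tz":0.1,"wx":0,"wy":0,"wz":0,"claw":-1},
    {"tx":0,"ty":0,"tz":0,"wx":0,"wy":0,"wz":0,"claw":-1},
    {"tx":0,"ty":0,"tz":0,"wx":0,"wy":0,"wz":0,"claw":-1},
    {"tx":0,"ty":0,"tz":0,"wx":0,"wy":0,"wz":0,"claw":-1},
    {"tx":0,"ty":0,"tz":3.0,"wx":0,"wy":0,"wz":0,"claw":-1},
    {"tx":0,"ty":0,"tz":5.0,"wx":0,"wy":0,"wz":0,"claw":-1},
    {"tx":0,"ty":-1.0,"tz":2.5,"wx":0,"wy":0,"wz":0,"claw":-1}
  ]
}}

```text
clock: 6.55
tcp_pos: [0.4868, 0.0761, 0.1472]
orientation: [0.001, 0.24, 0.971, 0.0]
wrist_force: [0.4, -1.1, 0.2]
finger_gap: 0.0852
grip_force: 0.0
```

Request:
{"name": "carry_out", "arguments": {
  "moves": [
    {"tx":-0.41,"ty":-5.15,"tz":0,"wx":0,"wy":0,"wz":-0.085,"claw":-1},
    {"tx":-0.41,"ty":-5.15,"tz":0,"wx":0,"wy":0,"wz":-0.085,"claw":-1},
    {"tx":-0.41,"ty":-5.15,"tz":0,"wx":0,"wy":0,"wz":-0.085,"claw":-1},
    {"tx":-0.41,"ty":-5.15,"tz":0,"wx":0,"wy":0,"wz":-0.085,"claw":-1},
    {"tx":-0.41,"ty":-5.15,"tz":0,"wx":0,"wy":0,"wz":-0.085,"claw":-1},
    {"tx":-0.41,"ty":-5.15,"tz":0,"wx":0,"wy":0,"wz":-0.085,"claw":-1},
    {"tx":0,"ty":0,"tz":0,"wx":0,"wy":0,"wz":0,"claw":-1},
    {"tx":0,"ty":0,"tz":0,"wx":0,"wy":0,"wz":0,"claw":-1}
  ]
}}

```text
clock: 7.55
tcp_pos: [0.4607, -0.2329, 0.1445]
orientation: [-0.001, 0.477, 0.879, 0.0]
wrist_force: [-0.9, 0.8, 1.4]
finger_gap: 0.0856
grip_force: 0.0
```

Run:
```python
from h import *
pose()
def rect(C,x,y,r,lo,hi):
    p=C[(np.hypot(C[...,0]-x,C[...,1]-y)<r)&(C[...,2]>lo)&(C[...,2]<hi)]
    c,wh,a=cv2.minAreaRect((p[:,:2]*1000).astype(np.float32)) if len(p)>5 else ((0,0),(0,0),0)
    print(len(p),np.round(c,1),np.round(wh,1),round(a,1),p.mean(0).round(4) if len(p) else '')
im,z,K,W=cam('wrist'); C=cloud(z,K,W)
a,z,K,W=cam('scene'); S=cloud(z,K,W); t,z,K,W=cam('top'); T=cloud(z,K,W)
print('bar'); rect(C,.4615,-.2338,.035,.058,.07); rect(C,.4615,-.2338,.035,.029,.037)
print('pin'); 
for X in(S,T): rect(X,.4856,.086,.02,.05,.075); rect(X,.4856,.086,.05,.03,.0335); rect(X,.544,.055,.035,.056,.068); rect(X,.4856,.086,.013,.0335,.04)
b=cv2.resize(a[160:250,200:310],(470,384),interpolation=cv2.INTER_CUBIC)
cv2.imwrite('pics/w4.png',np.hstack([im[:,100:400],b]))
```

```text
t 7.55 tcp [ 0.4607 -0.2329  0.1445] yaw_y 32.99 z [-7.e-04  1.e-03 -1.e+00] F [-0.9  0.8  1.4] T [ 0.03  0.   -0.02] gap 0.0856 grip 0.0 q [-0.62  0.25 -0.26  1.06  0.    0.37]
bar
1106 [ 462.2 -236.1] [13.8 43.9] 33.3 [ 0.4616 -0.2347  0.0656]
1746 [ 462.2 -235.6] [48.3 48.4] 33.6 [ 0.4612 -0.2342  0.0339]
pin
60 [484.6  86.4] [15.9 17.8] 60.8 [0.483  0.0872 0.0583]
172 [496.7  79.4] [50.3 63.4] 61.6 [0.4979 0.0812 0.0322]
239 [543.7  54.8] [53.8 54.4] 84.2 [0.5421 0.0559 0.0618]
28 [481.4  87.3] [25.1 16.5] 68.7 [0.4799 0.0884 0.0364]
30 [485.  86.] [14.7 14.7] 1.1 [0.485  0.0866 0.0595]
122 [498.4  79.7] [44.8 65.3] 56.2 [0.5001 0.0774 0.0318]
155 [543.2  55.3] [52.7 50.6] 89.2 [0.5434 0.0555 0.0618]
14 [484.2  82.9] [16.  25.2] 63.3 [0.4824 0.0828 0.0359]
```

View pics/w4.png

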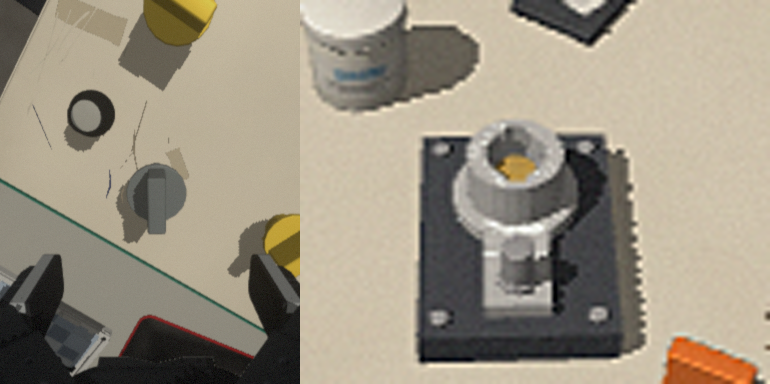

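The wrist view shows the grey plug at (257,195), with the bar aligned between the fingers. The loupe at (190,112) and the yellow look-alike at (390,240) are clear. In the scene crop the pin's collar lies on the ear.

Request:
{"name": "carry_out", "arguments": {
  "moves": [
    {"tx":0.13,"ty":-0.2,"tz":-4.0,"wx":0,"wy":0,"wz":0,"claw":-1},
    {"tx":0,"ty":0,"tz":-3.5,"wx":0,"wy":0,"wz":0,"claw":-1},
    {"tx":0,"ty":0,"tz":-2.0,"wx":0,"wy":0,"wz":0,"claw":-1},
    {"tx":0,"ty":0,"tz":-0.8,"wx":0,"wy":0,"wz":0,"claw":-1},
    {"tx":0,"ty":0,"tz":0,"wx":0,"wy":0,"wz":0,"claw":1},
    {"tx":0,"ty":0,"tz":0,"wx":0,"wy":0,"wz":0,"claw":1},
    {"tx":0,"ty":0,"tz":0,"wx":0,"wy":0,"wz":0,"claw":1},
    {"tx":0,"ty":0,"tz":0,"wx":0,"wy":0,"wz":0,"claw":1}
  ],
  "newtons": 100
}}

```text
clock: 8.7
tcp_pos: [0.4628, -0.2355, 0.0426]
orientation: [0.001, 0.477, 0.879, -0.0]
wrist_force: [-3.6, 3.0, 24.3]
finger_gap: 0.0126
grip_force: 62.2
```

Request:
{"name": "carry_out", "arguments": {
  "moves": [
    {"tx":0,"ty":0,"tz":0,"wx":0,"wy":0,"wz":0,"claw":1},
    {"tx":0,"ty":0,"tz":0,"wx":0,"wy":0,"wz":0,"claw":1}
  ]
}}

```text
clock: 8.95
tcp_pos: [0.463, -0.2357, 0.0428]
orientation: [0.001, 0.477, 0.879, -0.0]
wrist_force: [-0.4, 0.4, 6.4]
finger_gap: 0.0121
grip_force: 98.3
```

Request:
{"name": "carry_out", "arguments": {
  "moves": [
    {"tx":0,"ty":0,"tz":2.0,"wx":0,"wy":0,"wz":0,"claw":1},
    {"tx":0,"ty":0,"tz":4.5,"wx":0,"wy":0,"wz":0,"claw":1},
    {"tx":0,"ty":0,"tz":4.5,"wx":0,"wy":0,"wz":0,"claw":1}
  ]
}}

```text
clock: 9.32
tcp_pos: [0.4617, -0.2348, 0.1523]
orientation: [-0.001, 0.477, 0.879, 0.0]
wrist_force: [0.7, -0.8, -1.2]
finger_gap: 0.012
grip_force: 97.7
```

Request:
{"name": "carry_out", "arguments": {
  "moves": [
    {"tx":1.35,"ty":4.85,"tz":0,"wx":0,"wy":0,"wz":0.085,"claw":1},
    {"tx":1.35,"ty":4.85,"tz":0,"wx":0,"wy":0,"wz":0.085,"claw":1},
    {"tx":1.35,"ty":4.85,"tz":0,"wx":0,"wy":0,"wz":0.085,"claw":1},
    {"tx":1.35,"ty":4.85,"tz":0,"wx":0,"wy":0,"wz":0.085,"claw":1},
    {"tx":1.35,"ty":4.85,"tz":0,"wx":0,"wy":0,"wz":0.085,"claw":1},
    {"tx":1.35,"ty":4.85,"tz":0,"wx":0,"wy":0,"wz":0.085,"claw":1},
    {"tx":0,"ty":0,"tz":-1.0,"wx":0,"wy":0,"wz":0,"claw":1},
    {"tx":0,"ty":0,"tz":0,"wx":0,"wy":0,"wz":0,"claw":1}
  ]
}}

```text
clock: 10.32
tcp_pos: [0.5421, 0.0557, 0.1404]
orientation: [-0.001, 0.24, 0.971, -0.001]
wrist_force: [-0.6, -0.3, -1.6]
finger_gap: 0.0121
grip_force: 98.1
```

Request:
{"name": "carry_out", "arguments": {
  "moves": [
    {"tx":0,"ty":0,"tz":0,"wx":0,"wy":0,"wz":0,"claw":1},
    {"tx":0,"ty":0,"tz":0,"wx":0,"wy":0,"wz":0,"claw":1}
  ]
}}

```text
clock: 10.58
tcp_pos: [0.5434, 0.0546, 0.142]
orientation: [0.0, 0.241, 0.971, -0.0]
wrist_force: [-1.2, -0.2, -1.4]
finger_gap: 0.0122
grip_force: 98.1
```

Run:
```python
from h import *
from scipy.optimize import least_squares
s=pose(); s=s['tcp_pos']
im,z,K,W=cam('wrist'); C=cloud(z,K,W)
a,zs,Ks,Ws=cam('scene'); S=cloud(zs,Ks,Ws)
np.savez('w5.npz',im=im,z=z,K=K,W=W,a=a,zs=zs,Ks=Ks,Ws=Ws)
b=cv2.resize(a[140:250,190:325],(470,384),interpolation=cv2.INTER_CUBIC)
cv2.imwrite('pics/w5.png',np.hstack([im[:,100:400],b]))
pz=s[2]-.0428; print('plug z',pz)
def fit(n,C,c0,rad,lo,hi,slack=.003):
    p=C[(np.hypot(C[...,0]-c0[0],C[...,1]-c0[1])<rad+slack)&(np.hypot(C[...,0]-c0[0],C[...,1]-c0[1])>rad-slack)&(C[...,2]>lo)&(C[...,2]<hi)]
    if len(p)<8: print(n,len(p)); return
    f=least_squares(lambda c:np.hypot(p[:,0]-c[0],p[:,1]-c[1])-rad,c0[:2],loss='soft_l1',f_scale=5e-4); print(n,len(p),f.x.round(4))
for n,X in(('w',C),('s',S)):
    fit(n+' boss',X,s,.015,pz+.012,pz+.026)
    fit(n+' collar',X,s,.025,pz+.027,pz+.033)
    fit(n+' socketwall',X,np.array([.5438,.055]),.027,.036,.060)
```

```text
t 10.57 tcp [0.5434 0.0546 0.142 ] yaw_y 62.1 z [ 2.e-04 -1.e-04 -1.e+00] F [-1.2 -0.2 -1.4] T [-0.05  0.03 -0.  ] gap 0.0122 grip 98.1 q [-0.05  0.3  -0.19  1.08 -0.    0.44]
plug z 0.09922651789012515
w boss 0
w collar 252 [0.5435 0.0537]
w socketwall 396 [0.5445 0.0538]
s boss 23 [0.5431 0.0542]
s collar 24 [0.5437 0.0544]
s socketwall 150 [0.5441 0.0546]
```

View pics/w5.png

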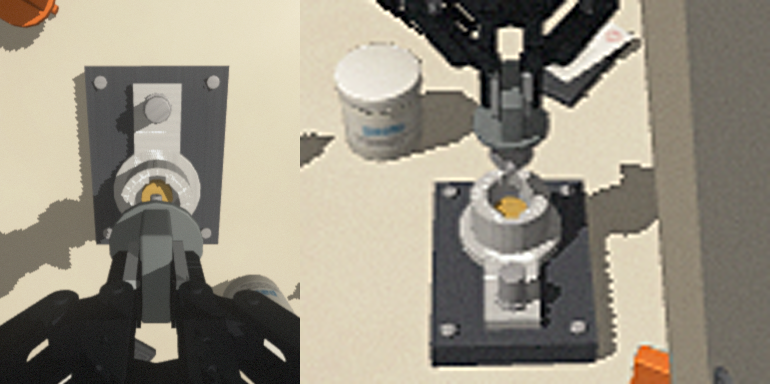

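The plug hangs straight above the socket, with its collar at (257,225) and the rim at (258,190). Both cameras put the socket about 0.8 mm further along x. I'm correcting for that and lowering in steps.

Request:
{"name": "carry_out", "arguments": {
  "moves": [
    {"tx":0.08,"ty":0.02,"tz":-1.5,"wx":0,"wy":0,"wz":0,"claw":1},
    {"tx":0,"ty":0,"tz":-1.5,"wx":0,"wy":0,"wz":0,"claw":1},
    {"tx":0,"ty":0,"tz":-0.4,"wx":0,"wy":0,"wz":0,"claw":1},
    {"tx":0,"ty":0,"tz":-0.4,"wx":0,"wy":0,"wz":0,"claw":1},
    {"tx":0,"ty":0,"tz":-0.3,"wx":0,"wy":0,"wz":0,"claw":1},
    {"tx":0,"ty":0,"tz":0,"wx":0,"wy":0,"wz":0,"claw":1}
  ]
}}

```text
clock: 11.42
tcp_pos: [0.5443, 0.056, 0.1008]
orientation: [0.0, 0.24, 0.971, 0.0]
wrist_force: [-0.2, 0.8, -1.3]
finger_gap: 0.012
grip_force: 98.0
```

Request:
{"name": "carry_out", "arguments": {
  "moves": [
    {"tx":0,"ty":0,"tz":-0.3,"wx":0,"wy":0,"wz":0,"claw":1},
    {"tx":0,"ty":0,"tz":-0.3,"wx":0,"wy":0,"wz":0,"claw":1},
    {"tx":0,"ty":0,"tz":-0.3,"wx":0,"wy":0,"wz":0,"claw":1},
    {"tx":0,"ty":0,"tz":0,"wx":0,"wy":0,"wz":0,"claw":1}
  ]
}}

```text
clock: 11.92
tcp_pos: [0.544, 0.0559, 0.0915]
orientation: [-0.0, 0.24, 0.971, -0.0]
wrist_force: [-0.2, 0.0, -2.1]
finger_gap: 0.0122
grip_force: 98.0
```

Request:
{"name": "carry_out", "arguments": {
  "moves": [
    {"tx":0,"ty":0,"tz":-0.3,"wx":0,"wy":0,"wz":0,"claw":1},
    {"tx":0,"ty":0,"tz":-0.3,"wx":0,"wy":0,"wz":0,"claw":1},
    {"tx":0,"ty":0,"tz":-0.3,"wx":0,"wy":0,"wz":0,"claw":1},
    {"tx":0,"ty":0,"tz":0,"wx":0,"wy":0,"wz":0,"claw":1}
  ]
}}

```text
clock: 12.42
tcp_pos: [0.5444, 0.056, 0.083]
orientation: [0.0, 0.24, 0.971, 0.0]
wrist_force: [-0.6, 0.5, 4.1]
finger_gap: 0.0122
grip_force: 98.9
```

Request:
{"name": "carry_out", "arguments": {
  "moves": [
    {"tx":0,"ty":0,"tz":-0.3,"wx":0,"wy":0,"wz":0,"claw":1},
    {"tx":0,"ty":0,"tz":-0.2,"wx":0,"wy":0,"wz":0,"claw":1},
    {"tx":0,"ty":0,"tz":0,"wx":0,"wy":0,"wz":0,"claw":1},
    {"tx":0,"ty":0,"tz":0,"wx":0,"wy":0,"wz":0,"claw":1}
  ]
}}

```text
clock: 12.92
tcp_pos: [0.5445, 0.056, 0.0781]
orientation: [0.0, 0.24, 0.971, 0.0]
wrist_force: [-1.6, 0.0, 6.0]
finger_gap: 0.0123
grip_force: 98.9
```

Request:
{"name": "carry_out", "arguments": {
  "moves": [
    {"tx":0,"ty":0,"tz":-0.15,"wx":0,"wy":0,"wz":0,"claw":1},
    {"tx":0,"ty":0,"tz":-0.1,"wx":0,"wy":0,"wz":0,"claw":1},
    {"tx":0,"ty":0,"tz":0,"wx":0,"wy":0,"wz":0,"claw":1}
  ]
}}

```text
clock: 13.3
tcp_pos: [0.5445, 0.056, 0.0767]
orientation: [0.001, 0.24, 0.971, 0.0]
wrist_force: [-3.7, -0.4, 14.4]
finger_gap: 0.0121
grip_force: 100.4
```

Request:
{"name": "carry_out", "arguments": {
  "moves": [
    {"tx":0,"ty":0,"tz":0,"wx":0,"wy":0,"wz":-0.1,"claw":1},
    {"tx":0,"ty":0,"tz":0,"wx":0,"wy":0,"wz":-0.1,"claw":1},
    {"tx":0,"ty":0,"tz":0,"wx":0,"wy":0,"wz":-0.1,"claw":1},
    {"tx":0,"ty":0,"tz":0,"wx":0,"wy":0,"wz":-0.1,"claw":1},
    {"tx":0,"ty":0,"tz":0,"wx":0,"wy":0,"wz":0,"claw":1}
  ]
}}

```text
clock: 13.92
tcp_pos: [0.5458, 0.0556, 0.0767]
orientation: [0.002, 0.429, 0.903, 0.0]
wrist_force: [-0.4, 0.0, 10.2]
finger_gap: 0.0124
grip_force: 99.8
```

```bash
python3 -c "
from h import *
pose()"
```

```text
t 13.93 tcp [0.5458 0.0556 0.0767] yaw_y 39.24 z [ 3.7e-03 -8.0e-04 -1.0e+00] F [-0.4  0.  10.2] T [-0.2   0.27  0.01] gap 0.0124 grip 99.8 q [-0.04  0.36 -0.29  0.92 -0.    0.84]
```

Request:
{"name": "carry_out", "arguments": {
  "moves": [
    {"tx":0,"ty":0,"tz":0,"wx":0,"wy":0,"wz":-0.14,"claw":1},
    {"tx":0,"ty":0,"tz":0,"wx":0,"wy":0,"wz":-0.14,"claw":1},
    {"tx":0,"ty":0,"tz":0,"wx":0,"wy":0,"wz":-0.14,"claw":1},
    {"tx":0,"ty":0,"tz":0,"wx":0,"wy":0,"wz":-0.14,"claw":1},
    {"tx":0,"ty":0,"tz":0,"wx":0,"wy":0,"wz":-0.14,"claw":1},
    {"tx":0,"ty":0,"tz":0,"wx":0,"wy":0,"wz":-0.14,"claw":1},
    {"tx":0,"ty":0,"tz":0,"wx":0,"wy":0,"wz":-0.14,"claw":1},
    {"tx":0,"ty":0,"tz":0,"wx":0,"wy":0,"wz":0,"claw":1}
  ]
}}

```text
clock: 14.92
tcp_pos: [0.5456, 0.0554, 0.0767]
orientation: [0.001, 0.804, 0.595, 0.001]
wrist_force: [-2.0, -0.4, 11.7]
finger_gap: 0.012
grip_force: 99.9
```

Run:
```python
from h import *
pose()
for n in('wrist','scene'):
    im,z,K,W=cam(n); C=cloud(z,K,W)
    p=C[(np.hypot(C[...,0]-.4856,C[...,1]-.086)<.03)&(C[...,2]>.029)&(C[...,2]<.0345)]
    if len(p)>20: print(n,len(p),cv2.minAreaRect((p[:,:2]*1000).astype(np.float32)))
```

```text
t 14.93 tcp [0.5456 0.0554 0.0767] yaw_y -16.94 z [ 0.0032 -0.0012 -1.    ] F [-2.  -0.4 11.7] T [-0.41  0.39 -0.06] gap 0.012 grip 99.9 q [-0.04  0.36 -0.29  0.92 -0.    1.82]
wrist 2865 ((492.17120361328125, 84.68753051757812), (37.27452087402344, 47.268280029296875), 59.49882888793945)
scene 143 ((490.3238220214844, 86.21023559570312), (35.356239318847656, 46.717403411865234), 60.23564910888672)
```

Request:
{"name": "carry_out", "arguments": {
  "moves": [
    {"tx":0,"ty":0,"tz":0,"wx":0,"wy":0,"wz":-0.1,"claw":1},
    {"tx":0,"ty":0,"tz":0,"wx":0,"wy":0,"wz":-0.1,"claw":1},
    {"tx":0,"ty":0,"tz":0,"wx":0,"wy":0,"wz":-0.08,"claw":1},
    {"tx":0,"ty":0,"tz":0,"wx":0,"wy":0,"wz":0,"claw":1},
    {"tx":0,"ty":0,"tz":0,"wx":0,"wy":0,"wz":0,"claw":1}
  ]
}}

```text
clock: 15.65
tcp_pos: [0.5453, 0.0555, 0.0767]
orientation: [0.001, 0.878, 0.478, 0.001]
wrist_force: [-2.5, -1.4, 12.0]
finger_gap: 0.0121
grip_force: 100.0
```

Run:
```python
from h import *
s=pose()
im,z,K,W=cam('wrist'); C=cloud(z,K,W)
p=C[(np.hypot(C[...,0]-.4856,C[...,1]-.086)<.03)&(C[...,2]>.029)&(C[...,2]<.0345)]
if len(p)>20: print(len(p),cv2.minAreaRect((p[:,:2]*1000).astype(np.float32)))
a,zs,Ks,Ws=cam('scene'); S=cloud(zs,Ks,Ws)
for n,X in(('w',C),('s',S)):
    p=X[(np.hypot(X[...,0]-.5445,X[...,1]-.055)<.027)&(X[...,2]>.060)&(X[...,2]<.074)]; print(n,'collar z',len(p),np.percentile(p[:,2],[10,50,90]).round(4) if len(p) else '')
b=cv2.resize(a[140:250,190:325],(470,384),interpolation=cv2.INTER_CUBIC)
cv2.imwrite('pics/w6.png',np.hstack([im[:,100:400],b]))
```

```text
t 15.65 tcp [0.5453 0.0555 0.0767] yaw_y -32.91 z [ 0.0027 -0.0011 -1.    ] F [-2.5 -1.4 12. ] T [-0.33  0.57 -0.1 ] gap 0.0121 grip 100.0 q [-0.04  0.36 -0.29  0.92 -0.    2.1 ]
2655 ((492.26641845703125, 85.08775329589844), (36.83671188354492, 47.53859329223633), 59.0983772277832)
w collar z 3067 [0.0619 0.0677 0.0687]
s collar z 188 [0.0624 0.0682 0.0706]
```

View pics/w6.png

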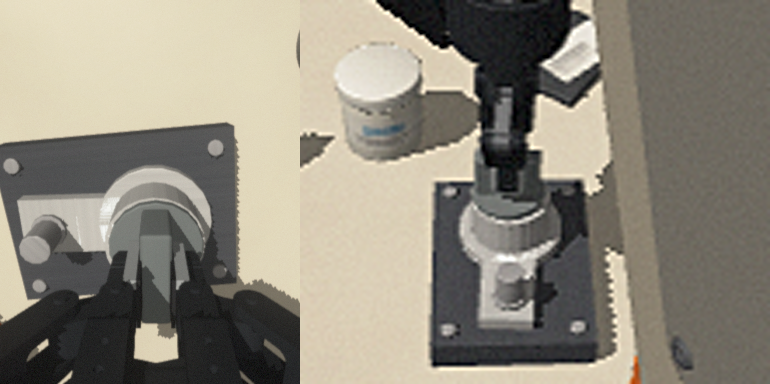

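The collar top is at z ≈ 0.068 (rim + 6 mm), so the plug is fully down. It is turned about 92° relative to the pinned socket, and the pin's collar is still on the ear. I'll press slightly more and settle.

Request:
{"name": "carry_out", "arguments": {
  "moves": [
    {"tx":0,"ty":0,"tz":-0.05,"wx":0,"wy":0,"wz":0,"claw":1},
    {"tx":0,"ty":0,"tz":0,"wx":0,"wy":0,"wz":0,"claw":1},
    {"tx":0,"ty":0,"tz":0,"wx":0,"wy":0,"wz":0,"claw":1},
    {"tx":0,"ty":0,"tz":0,"wx":0,"wy":0,"wz":0,"claw":1}
  ]
}}

```text
clock: 16.25
tcp_pos: [0.5453, 0.0555, 0.0767]
orientation: [0.001, 0.878, 0.478, 0.001]
wrist_force: [-3.5, -2.7, 15.0]
finger_gap: 0.0123
grip_force: 100.6
```

```bash
python3 -c "
from h import *
s=pose()
if s['tcp_pos'][2]<.0775 and 8<s['wrist_force'][2]<35: print(env.hand_in())"
```

```text
t 16.25 tcp [0.5453 0.0555 0.0767] yaw_y -32.91 z [ 0.003  -0.0011 -1.    ] F [-3.5 -2.7 15. ] T [-0.29  0.87 -0.03] gap 0.0123 grip 100.6 q [-0.04  0.36 -0.29  0.92 -0.    2.1 ]
the job is handed in; nothing more can be done
None
```

The job is handed in at 16.25 s: the lock pin is fully down through the ear and released, and the plug is seated, turned about 92° clockwise and still gripped and pressed home with about 15 N.

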